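Close the medicine dispenser and hold its key turned

TASK

The medicine dispenser has been refilled: lower its loose cover over the two locating pins, thick pin in the large hole, until it lies flush all round, and let go of it. Then take the key with the thick rectangular head out of the wooden stand and push it fully home in the dispenser's lock, wiggling it if the sticky pins catch it; turn it clockwise a quarter turn to the stop, against the return spring, so that the carousel brings a dose under the opening. Finish while holding the key turned and do not let go of it; leave the other key in the stand and the glass, jar and lemon where they are.

Things in the scene. Friction and masses are not known exactly. Their poses are not given: they have to be found in the camera images.
- dispenser: medicine dispenser, a fixed white box 136 (x) x 176 (y) mm with a flat rim 42 mm high, open on top; inside a carousel with seven doses and a blank. Origin: centre of its underside; z up, at yaw 0 x points away from the robot, y to the left. Two locating pins stand on its corners; at (0, -60) mm a round steel lock barrel, 30 mm across, rises to 62 mm, up through the cover's hole
- cover_seat (a point): centre of the dispenser's rim, at (0, 0, 42) mm in its frame, axes as the dispenser's: cover lies exactly here, axes parallel, when the cover is flush
- thick_pin (a point): foot of the thick locating pin on the rim plane, at (-48, 74, 42) mm in the dispenser's frame; upright steel pin 10 mm thick, stands 14 mm above the rim, the top 6 mm tapered
- thin_pin (a point): foot of the thin locating pin on the rim plane, at (48, -74, 42) mm in the dispenser's frame; 6.5 mm thick, 14 mm tall, the top 6 mm tapered
- cover: the dispenser's loose cover, a white plate 136 (x) x 176 (y) x 6 mm, about 0.2 kg, lying right way up. Origin: centre of its underside; axes as the dispenser's when fitted. Through holes: 11.5 mm wide at (-48, 74) mm for the thick pin, 8 mm at (48, -74) for the thin pin, 36 mm at (0, -60) for the lock barrel, 25 x 25 mm dose opening at (-34, 22)
- cover_grip (a point): middle of the grip ridge on the cover, at (9, 8, 18) mm in the cover's frame. The ridge is 50 mm long in x, 14 mm thick in y, from 6 to 28 mm above the cover's underside: pinch it here across its thickness (along the cover's y)
- cover_lock_hole (a point): centre of the cover's 36 mm lock hole on its underside, at (0, -60, 0) mm in the cover's frame
- lock_mouth (a point): centre of the lock's top face, at (0, -60, 62) mm in the dispenser's frame, axes as the dispenser's (does not turn with the plug). Keyway in the brass plug: 12 mm long (along the dispenser's y while unturned), 5 mm wide, 34 mm deep, with a guide funnel 16 x 11 mm at the mouth. Sprung sticky pins in it resist the key with up to about 20 N
- lock_plug (a joint): turn of the lock's plug, rad: 0 unturned, grows clockwise seen from above, stop at 1.5. It can turn only when the key is within about 2 mm of home. A spring (0.06 Nm/rad) turns it back when the key is let go. The key has about 0.15 rad of play in the keyway
- key: the dispenser's key, 30 g, standing blade down in one of the stand's slots; known by its thick rectangular plastic head. Origin: shoulder (underside of its neck, 8 x 25 mm), which rests on the stand's top or, when home, on the lock's face; z up. Blade 10 mm wide (key y), 3.6 mm thick (key x). Goes into the lock either way round, key x and y parallel to the dispenser's
- key_head (a point): middle of the key's head, 17 mm above the shoulder. The head is 10 mm thick (key x), 30 mm wide (key y) and reaches from 4 to 30 mm above the shoulder: pinch it across its thickness (along key x)
- key_tip (a point): pointed tip of the key's blade, 30 mm below the shoulder
- door_key: the other key, a bare steel door key with a thin round head 25 mm across, standing in the stand's other slot; leave it there. Origin: its shoulder
- key_stand: fixed block of pale wood, 48 x 118 mm at the foot, top 40 mm high, with two upright slots 34 mm deep at (0, 29) and (0, -29) mm; key x and y are parallel to the stand's (or the key is turned by half a turn). Origin: centre of its underside. It and the cover lie on either side of the dispenser; either may be on the left
- water_glass: bystander: empty clear glass, 81 mm across, 86 mm tall; origin at its underside
- jam_jar: bystander: jar with a dark lid, 73 mm across, 82 mm tall; origin at its underside
- lemon: bystander: lemon, 78 mm long; origin at its underside
- microwave_front (a point): obstacle: middle of the foot of the microwave's front, on the worktop behind the work. The microwave is fixed, reaches 245 mm to either side of this point (in y) and is 270 mm tall: keep the arm and the gripper's body in front of it (smaller x), also on the way across

How it is judged (in metres and radians):
On the way, in this order (a step that is already met when the one before it is completed fails the run):
1. the cover lies flush on the dispenser over both pins and is let go (z of cover in the frame of cover_seat between -0.003 and 0.002 m and horizontal distance between cover and cover_seat below 0.003 m and angle between the x axis of cover and the x axis of dispenser, either way round below 0.03 rad and angle between cover's own z axis and vertical below 0.02 rad and contact force between the fingers and cover below 0.3 N), for 0.3 s.
2. the key is fully home in the lock, the cover still flush (z of key in the frame of lock_mouth below 0.0025 m and horizontal distance between key_tip and lock_mouth below 0.004 m and angle between key's own z axis and vertical below 0.12 rad and z of cover in the frame of cover_seat between -0.003 and 0.002 m and horizontal distance between cover and cover_seat below 0.003 m and angle between the x axis of cover and the x axis of dispenser, either way round below 0.03 rad and angle between cover's own z axis and vertical below 0.02 rad), for 0.2 s.
3. the key is turned a quarter to the stop and held so for a second (all of step 2 and value of joint lock_plug above 1.25 rad and contact force between the fingers and key above 1 N), for 1 s.
At the end, for the whole second after the job is handed in: The fingers hold the key (over 1 N) fully home (shoulder within 2.5 mm of the lock's face) and turned over 1.25 rad (stop 1.5); the cover lies flush, untouched (2 mm in height, 3 mm sideways, 0.03 rad); other key within 15 mm, glass, jar and lemon within 30 mm of their start (all of step 3 and contact force between the fingers and cover below 0.3 N and distance of door_key from where it was at the start of the episode below 0.015 m and distance of each of water_glass, jam_jar, lemon from where it was at the start of the episode below 0.03 m); the arm keeps its last pose, push and grip.
It fails at once if the cover is let go more than 20 mm above its seat instead of being lowered (horizontal distance between cover and cover_seat below 0.08 m and z of cover in the frame of cover_seat above 0.02 m and contact force between the fingers and cover below 0.1 N).
It fails at once if the other key is pulled out of the stand (distance of door_key from where it was at the start of the episode above 0.015 m).
It fails at once if the glass is pushed away (distance of water_glass from where it was at the start of the episode above 0.03 m).
It fails at once if the jar is pushed away (distance of jam_jar from where it was at the start of the episode above 0.03 m).
It fails at once if the lemon is pushed away (distance of lemon from where it was at the start of the episode above 0.03 m).
It also fails if it takes over 69 s, if anything falls off the work surface, if the arm or the gripper's body presses on something with over 40 N, if the wrist force passes 120 N, or if a joint passes its speed limit or range.

ROBOT

A 6-joint arm with a two-finger parallel gripper is mounted at the origin on a cart in front of the work surface, level with it; the furniture and walls round the work are solid. World frame = base frame: x ahead of the robot, y to its left, z up, the work surface at z = 0. Lengths are in mm, angles in rad, forces in N, time in s.
With the tool pointing down it reaches from about 350 to 775 mm from the base axis. Payload 7.3 kg.
Tool frame: the origin (TCP) lies at the very end of the fingers, on their centre line; the grasp point (between the pads) lies behind it (bot.grip_point_offset is the z of the grasp point in the tool frame, in mm); z points along the fingers, y is the line along which they close (so a half turn about z gives the same grasp; the last joint's range is limited). The gripper opens to 92 mm and grips with 3 to 60 N. Pads are 19 mm wide; open, the fingers measure 130 mm over their backs; the gripper's body (75 mm by 190 mm) begins 47 mm behind the grasp point.
Start: joints at [-1.333, 0.342, 1.524, -0, 1.275, -0.146], TCP at [196.609, -486.82, 189.241] pointing down, gripper open.
Joint ranges: [-2.53, 2.53], [-0.77, 2.02], [0.04, 2.7], [-1, 4.14], [0.28, 2.66], [-3.11, 3.11]. Speed limits (rad/s): [2.57, 2.57, 3.14, 3.14, 3.14, 3.14].

INTERFACE

Orientations are given as [roll, pitch, yaw] about the fixed x, y, z axes, in that order (R = Rz(yaw) Ry(pitch) Rx(roll)).
In Python, from plant import bot gives the robot as it stands. The module is installed in compiled form; this text tells all that it offers.
- The arm moves only by the shell command python3 -m crank 'ROWS'. ROWS is JSON, a list that holds one entry, the list of rows, each a list of 5 numbers: the opening, from 0 (shut) to 1 (fully open), then the shift along the tool's x, y, z in cm, then the turn about the tool's z in degrees. In form: [[[claw, x, y, z, turn], ...]]. A call has exactly 10 rows; each row is the pose to reach, as a shift and turn from the pose commanded when the call began, along the tool's axes at that moment; what a row does not reach only later rows make up. A row lasts 1/10 s, in which the tool goes at most 50 mm and 8.59 degrees, less where a joint would pass 70% of its speed; a pose out of reach is approached as far as the arm can. A call with a gripper value outside its range is refused whole. The fingers move at their own pace and stop on an object; the grip force is fixed at half the most. Time passes only in rows, so rows that repeat a pose let the fingers close, or fill a call up. It gives the time, the measured TCP pose, the force, the opening and the grip force at its end, in the units of the state.
- bot.get_obs(): the state, without advancing time (a new reading comes with each control period).
- bot.capture(name): name is "side" or "top" or "wrist"; returns (picture, depth): 384x512x3 uint8, red, green, blue; 384x512 float32, mm along the optical axis (not along the pixel's ray), 0 where there is no reading.
- bot.calibration(name): a dict with "vertical_fov" (degrees; the focal length in pixels is half the picture's height over the tangent of half this angle, whatever the lens; pixels are square), "cx", "cy" (the principal point, pixels), "D" ([k1, k2, p1, p2, k3] as OpenCV has them; the pictures are not rectified), "rvec" (rotation vector, rad) and "tvec" (3), from world to camera coordinates, as OpenCV has them; the wrist camera has in their place "tool_from_camera" (4x4, takes a point from camera to tool coordinates, whose origin is the TCP and whose axes are the flange's). Camera axes: x right, y down, z forward; pixel columns grow to the right and rows downward; lengths in mm; the calibration is good to about 2 mm. A picture is of the moment at which its call begins: read the wrist's pose just before it. calibration takes no time and is no camera call.
- bot.close_job(): hands the job in; it is judged then, once.
The state is a dict: "time": time; "joint_positions": joint angles; "dq": joint speeds; "tau": joint torques, N m; "tool_pos": TCP position; "tcp_rot": TCP orientation; "contact_force": force on the tool from outside, world axes, zero at the start; "moment": the same for the moment, N m; "grip_width": finger opening in mm; "finger_force": force on a finger pad.
Only numpy, scipy, OpenCV 4.12 (cv2) and the standard library are available. Lean on these libraries where they do the work, as an engineer would, in place of code of your own. Each camera call takes 0.05 s, during which the arm holds its last target. There are 200 camera calls.

## Working session

There is one attempt and no reset: what is moved stays moved. The work goes in short steps, Python scripts to look and compute and a shell command to move; the robot and the scene stay as the last step left them, time stands still between calls to the robot, and variables do not carry over. Pictures are saved under pics/ and viewed, at most 10 in all, crops included, and the job is handed in when it is done.

```bash
mkdir -p pics
cat > h.py <<'E'
import numpy as np, cv2
from scipy.spatial.transform import Rotation as R
from plant import bot
def cam(name,obs=None):
    c=bot.calibration(name); f=192/np.tan(np.radians(c["vertical_fov"])/2)
    K=np.array([[f,0,c["cx"]],[0,f,c["cy"]],[0,0,1]]); D=np.array(c["D"],float)
    if name=="wrist":
        T=np.eye(4);T[:3,:3]=R.from_euler("xyz",obs["tcp_rot"]).as_matrix();T[:3,3]=obs["tool_pos"]
        W=T@np.array(c["tool_from_camera"])
    else:
        W=np.eye(4);r=cv2.Rodrigues(np.array(c["rvec"],float))[0];W[:3,:3]=r.T;W[:3,3]=-r.T@np.array(c["tvec"],float).ravel()
    return K,D,W
def shot(name,fn):
    o=bot.get_obs();p,d=bot.capture(name);cv2.imwrite(f"pics/{fn}.png",p[:,:,::-1]);np.savez(f"pics/{fn}.npz",p=p,d=d,W=cam(name,o)[2],n=name);return o,p,d
def load(fn):
    z=np.load(f"pics/{fn}.npz");K,D,_=cam("side") if str(z["n"])=="side" else cam(str(z["n"]),bot.get_obs());return z["p"],z["d"],K,D,z["W"]
def rays(K,D,W,uv):
    n=cv2.undistortPoints(np.array(uv,float).reshape(-1,1,2),K,D).reshape(-1,2)
    return W[:3,3],(W[:3,:3]@np.c_[n,np.ones(len(n))].T).T
def onplane(fn,uv,z):
    p,d,K,D,W=load(fn);o,r=rays(K,D,W,uv);return o+r*((z-o[2])/r[:,2])[:,None]
def cloud(fn):
    p,d,K,D,W=load(fn);v,u=np.mgrid[0:384,0:512];o,r=rays(K,D,W,np.c_[u.ravel(),v.ravel()])
    return (o+r*d.ravel()[:,None]).reshape(384,512,3)
def tri(fa,ua,fb,ub):
    A=[];b=[]
    for f,u in((fa,ua),(fb,ub)):
        p,d,K,D,W=load(f);o,r=rays(K,D,W,[u]);r=r[0]/np.linalg.norm(r[0]);M=np.eye(3)-np.outer(r,r);A.append(M);b.append(M@o)
    return np.linalg.lstsq(np.vstack(A),np.hstack(b),rcond=None)[0]
E
python3 - <<'E'
from h import *
for n in("top","side"):
    o,p,d=shot(n,n+"0"); print(cam(n)[2].round(2).tolist())
a=[cv2.imread(f"pics/{n}0.png") for n in("top","side")]
print(bot.grip_point_offset,o, bot.calibration("wrist"))
E
```

```text
[[0.03, -1.0, 0.07, 459.91], [-1.0, -0.03, -0.01, 23.19], [0.02, -0.07, -1.0, 1366.18], [0.0, 0.0, 0.0, 1.0]]
[[-0.91, -0.26, 0.33, 98.43], [-0.42, 0.51, -0.75, 959.67], [0.02, -0.82, -0.57, 804.46], [0.0, 0.0, 0.0, 1.0]]
-18.8 {'time': 0.05, 'joint_positions': array([-1.33303366e+00,  3.42722301e-01,  1.52501183e+00, -9.80672987e-06,
        1.27540255e+00, -1.45986607e-01]), 'dq': array([-0.00117896, -0.0007702 , -0.00221559,  0.00128705,  0.00187524,
        0.00133917]), 'tau': array([ 2.37670414e-03, -4.32421017e+01, -2.44993615e+01,  7.20167672e-02,
        5.22785168e-02, -3.73568560e-05]), 'tool_pos': array([ 196.47336781, -486.34976568,  188.54703961]), 'tcp_rot': array([-3.14006368e+00, -2.15330300e-04,  3.83751972e-01]), 'contact_force': array([-0.16409399, -0.38873136,  0.19016035]), 'moment': array([ 0.00960068, -0.02925476, -0.00695176]), 'finger_force': 0.0, 'grip_width': 91.74672483248355} {'vertical_fov': 65.38502505578869, 'cx': 261.7298952966424, 'cy': 191.85902078038754, 'D': array([-0.00652106,  0.        ,  0.        ,  0.        ,  0.        ]), 'tool_from_camera': array([[ 7.72427449e-04, -9.51779181e-01, -3.06782976e-01,
         8.32213267e+01],
       [ 9.99999141e-01,  1.06007825e-03, -7.71012857e-04,
        -1.79390251e-01],
       [ 1.05904794e-03, -3.06782117e-01,  9.51779182e-01,
        -1.95252492e+02],
       [ 0.00000000e+00,  0.00000000e+00,  0.00000000e+00,
         1.00000000e+00]])}
```

View pics/top0.png

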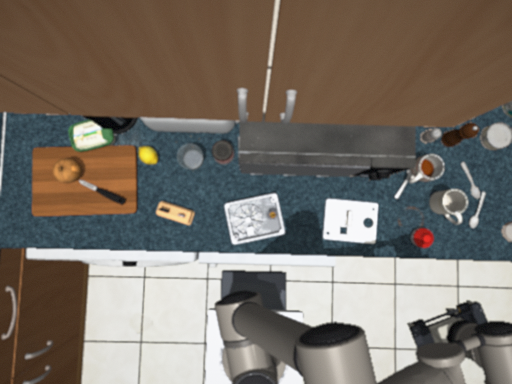

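View pics/side0.png

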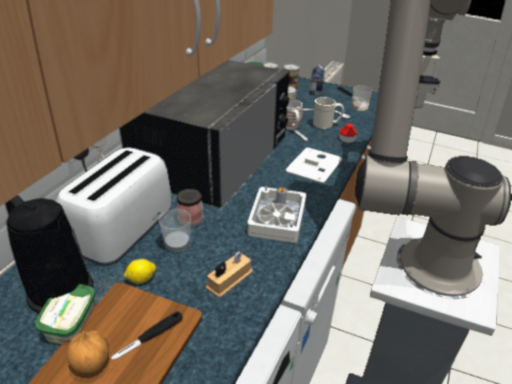

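The top view shows the cover at about (351,221), the dispenser at (254,218) with its lock at (271,214), and the stand at (175,213). The glass, jar and lemon are behind and to the left, and the microwave front is near row 175. I'll compute rough poses next.

Run:
```python
from h import *
C=cloud("top0"); p=load("top0")[0]
for n,(u,v) in dict(cover=(365,228),disp=(254,218),lock=(271,214),stand=(175,213),glass=(190,155),jar=(221,151),lemon=(148,155),mw=(330,174)).items(): print(n,C[v,u].round(0))
hsv=cv2.cvtColor(p,cv2.COLOR_RGB2HSV)
for nm,box in dict(cover=(315,190,390,250),disp=(215,185,295,250)).items():
    x0,y0,x1,y1=box;m=((hsv[...,1]<60)&(hsv[...,2]>140)).astype(np.uint8);k=np.zeros_like(m);k[y0:y1,x0:x1]=m[y0:y1,x0:x1]
    c=max(cv2.findContours(k,cv2.RETR_EXTERNAL,cv2.CHAIN_APPROX_NONE)[0],key=cv2.contourArea)
    r=cv2.minAreaRect(c);b=cv2.boxPoints(r);z=6 if nm=="cover" else 42
    w=onplane("top0",b,z);print(nm,r,w.mean(0).round(1),w[:,:2].round(0).tolist(),np.linalg.norm(w[0]-w[1]),np.linalg.norm(w[1]-w[2]))
m=cv2.inRange(hsv,(10,60,120),(30,255,255));k=np.zeros_like(m);k[198:228,150:200]=m[198:228,150:200]
c=max(cv2.findContours(k,cv2.RETR_EXTERNAL,cv2.CHAIN_APPROX_NONE)[0],key=cv2.contourArea);b=cv2.boxPoints(cv2.minAreaRect(c))
w=onplane("top0",b,40);print("stand",w.round(0).tolist(),w.mean(0))
```

```text
cover [ 436. -365.    4.]
disp [459.  13.  12.]
lock [473. -42.  62.]
stand [468. 274.  40.]
glass [666. 237.  12.]
jar [671. 126.  86.]
lemon [656. 368.  53.]
mw [ 607. -227.   87.]
cover ((350.4045715332031, 220.69236755371094), (53.78815460205078, 41.985862731933594), 4.5739216804504395) [ 459.4 -315.1    6. ] [[393.0, -219.0], [535.0, -228.0], [526.0, -411.0], [384.0, -401.0]] 142.54100964745123 183.22823000804786
disp ((254.13795471191406, 218.65516662597656), (43.15919494628906, 55.21080780029297), 78.11134338378906) [456.8  12.4  42. ] [[504.0, 118.0], [547.0, -60.0], [409.0, -93.0], [367.0, 84.0]] 183.0881749825731 142.55276235923247
stand [[462.0, 341.0, 40.0], [510.0, 327.0, 40.0], [474.0, 209.0, 40.0], [426.0, 223.0, 40.0]] [468.04394197 274.92301252  40.        ]
```

```bash
python3 -m crank '[[[1,4,-1,0,4],[1,8,-2,0,8],[1,12,-3,0,12],[1,16,-4,0,16],[1,20,-5,0,20],[1,24,-6,0,23],[1,28,-6.5,0,25],[1,30,-6.7,0,25.7],[1,30.6,-6.7,0,25.7],[1,30.6,-6.7,0,25.7]]]'
python3 - <<'E'
from h import *
o,p,d=shot("wrist","w1"); print(o["tool_pos"],o["tcp_rot"])
C=cloud("w1"); print(C[192,256])
E
```

```text
time: 1.1
tool_pos: [455.3, -309.8, 188.7]
tcp_rot: [-3.141, 0.001, -0.063]
contact_force: [0.2, -0.6, 0.6]
grip_width: 91.7
finger_force: 0.0
[ 455.30486024 -309.81766232  188.72782833] [-3.14128862e+00  9.17674432e-04 -6.30639346e-02]
[ 414.45390881 -299.11661438   -0.80791489]
```

View pics/w1.png

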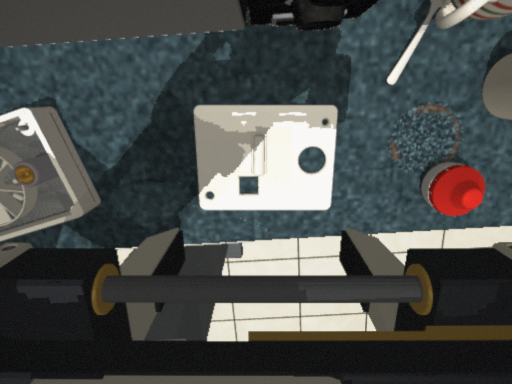

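The cover is unrotated: its lock hole is at (312,160), thick-pin hole at (210,195), thin-pin hole at (325,122), dose opening at (249,185) and ridge at about (258,155). Next I fit its pose from the holes and take a second view closer in.

```bash
cat >> h.py <<'E'
def fit(loc,w):
    loc=np.array(loc,float);w=np.array(w)[:,:2];a=loc-loc.mean(0);b=w-w.mean(0)
    y=np.arctan2((a[:,0]*b[:,1]-a[:,1]*b[:,0]).sum(),(a*b).sum());c,s=np.cos(y),np.sin(y);M=np.array([[c,-s],[s,c]])
    t=w.mean(0)-M@loc.mean(0);return t,y,(w-(loc@M.T+t))
HL=[(-48,74),(48,-74),(0,-60),(-34,22)]
def holes(fn,box,thr=110):
    p=load(fn)[0];g=cv2.cvtColor(p,cv2.COLOR_RGB2GRAY);x0,y0,x1,y1=box
    m=np.zeros_like(g);m[y0:y1,x0:x1]=(g[y0:y1,x0:x1]<thr)*255
    out=[]
    for c in cv2.findContours(m,cv2.RETR_EXTERNAL,cv2.CHAIN_APPROX_NONE)[0]:
        a=cv2.contourArea(c)
        if a>8: (u,v),r=cv2.minEnclosingCircle(c);M=cv2.moments(c);out.append((round(M["m10"]/M["m00"],1),round(M["m01"]/M["m00"],1),a,round(r,1)))
    return out
E
python3 - <<'E'
from h import *
h=holes("w1",(198,110,332,206));print(h)
C=cloud("w1")
print("ridge",C[150:165,252:264,2].round(0)[::5,::3], "plate",C[120,220],C[200,300])
E
python3 -m crank '[[[1,3,0,1,0],[1,4.5,0,3,0],[1,4.5,0,5,0],[1,4.5,0,7,0],[1,4.5,0,7,0],[1,4.5,0,7,0],[1,4.5,0,7,0],[1,4.5,0,7,0],[1,4.5,0,7,0],[1,4.5,0,7,0]]]'
python3 - <<'E'
from h import *
o,p,d=shot("wrist","w2"); print(o["tool_pos"],o["tcp_rot"])
E
```

```text
[(209.7, 194.9, 29.5, 3.5), (248.4, 184.9, 267.0, 11.3), (311.5, 159.6, 497.5, 13.3), (324.7, 121.6, 20.5, 2.9)]
ridge [[ 8. 28. 29. 28.]
 [ 9. 27. 29. 27.]
 [ 8. 27. 27. 28.]] plate [ 512.47405886 -261.42262382    5.74845593] [ 401.84318161 -357.4359143     6.21634634]
time: 2.15
tool_pos: [500.3, -313.2, 119.7]
tcp_rot: [3.141, -0.001, -0.065]
contact_force: [-0.6, -0.3, 0.3]
grip_width: 91.5
finger_force: 0.0
[ 500.29269727 -313.15929068  119.74881462] [ 3.14103010e+00 -6.87107984e-04 -6.47314202e-02]
```

View pics/w2.png

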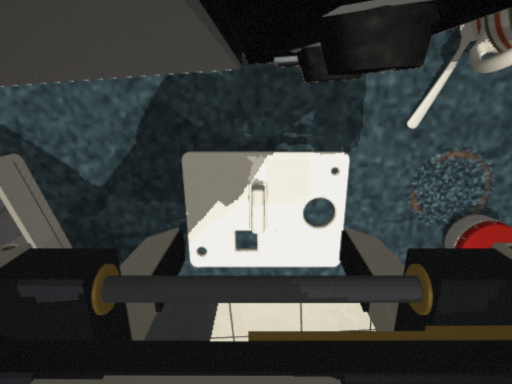

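The same holes show at about (202,251), (335,171), (319,212) and (246,240), with the ridge at (258,208).

Run:
```python
from h import *
h2=holes("w2",(189,158,345,262));print(h2)
h1=[(209.7,194.9),(324.7,121.6),(311.5,159.6),(248.4,184.9)]
def near(c): return min(h2,key=lambda q:np.hypot(q[0]-c[0],q[1]-c[1]))[:2]
H2=[near(c) for c in((202,251),(335,171),(319,212),(246,240))]
print("heights",[tri("w1",a,"w2",b).round(1).tolist() for a,b in zip(h1,H2)])
for f,h in(("w1",h1),("w2",H2)):
    t,y,r=fit(HL,onplane(f,h,4.5));print(f,t,y,r.round(1).tolist())
    c,s=np.cos(y),np.sin(y);print("grip",t+[9*c-8*s,9*s+8*c])
# ridge top centroid from depth
C=cloud("w2");m=(C[...,2]>20)&(C[...,2]<35)&(abs(C[...,0]-467)<50)&(abs(C[...,1]+306)<30)
v,u=np.where(m);P=C[m];print("ridge",len(P),P.min(0),P.max(0),P[P[:,2]>25].mean(0))
```

```text
[(201.4, 250.9, 35.5, 3.8), (245.7, 239.8, 326.0, 13.1), (342.3, 247.3, 100.5, 19.1), (318.7, 212.1, 649.0, 15.5), (257.3, 186.6, 28.5, 5.5), (334.4, 170.5, 20.5, 2.9)]
heights [[416.3, -237.4, 5.6], [502.5, -390.5, 5.4], [455.4, -373.8, 3.9], [426.6, -289.9, 4.2]]
w1 [ 459.19347284 -313.90077065] -0.06161231888042916 [[0.1, -0.1], [-0.1, 0.2], [0.0, 0.1], [0.0, -0.1]]
grip [ 468.66898266 -306.47011026]
w2 [ 459.1594701  -313.89035008] -0.0618168835384093 [[-0.1, -0.0], [-0.2, -0.0], [0.2, 0.0], [0.1, 0.1]]
grip [ 468.63649977 -306.46162821]
ridge 608 [ 446.00212486 -314.62983533   20.09053494] [ 494.19362972 -298.26978418   29.41283117] [ 470.55469649 -306.49251722   27.16390606]
```

```bash
python3 -m crank '[[[1,-1,-4,-2,0],[1,-2,-8,-4,-4],[1,-3,-12,-6,-8],[1,-4,-16,-8,-12],[1,-4,-20,-8,-17],[1,-4,-24,-8,-17],[1,-4,-28,-8,-17],[1,-4,-31,-8,-17],[1,-4,-31,-8,-17],[1,-4,-31,-8,-17]]]'
python3 - <<'E'
from h import *
o,p,d=shot("wrist","w3"); print(o["tool_pos"],o["tcp_rot"])
E
python3 -m crank '[[[1,0,-4,0,0],[1,0,-8,0,0],[1,0,-12,0,0],[1,0,-14,0,0],[1,0,-14,0,0],[1,0,-14,0,0],[1,0,-14,0,0],[1,0,-14,0,0],[1,0,-14,0,0],[1,0,-14,0,0]]]'
python3 - <<'E'
from h import *
o,p,d=shot("wrist","w4"); print(o["tool_pos"],o["tcp_rot"])
a=cv2.imread("pics/w3.png");b=cv2.imread("pics/w4.png");cv2.imwrite("pics/w34.png",cv2.resize(np.vstack([a[60:300],b[60:300]]),None,fx=1.25,fy=1.25))
E
```

```text
time: 3.2
tool_pos: [480.3, -0.8, 199.4]
tcp_rot: [3.141, -0.0, 0.234]
contact_force: [-0.4, -0.3, -0.6]
grip_width: 92.0
finger_force: 0.0
[480.32743575  -0.77444984 199.3506891 ] [ 3.14097188e+00 -1.50811835e-04  2.33855956e-01]
time: 4.25
tool_pos: [448.3, 134.6, 199.2]
tcp_rot: [3.141, 0.0, 0.231]
contact_force: [1.2, -0.0, -0.8]
grip_width: 91.8
finger_force: 0.0
[448.31101947 134.61534546 199.15094266] [3.14145852e+00 6.10791490e-05 2.30943644e-01]
```

View pics/w34.png

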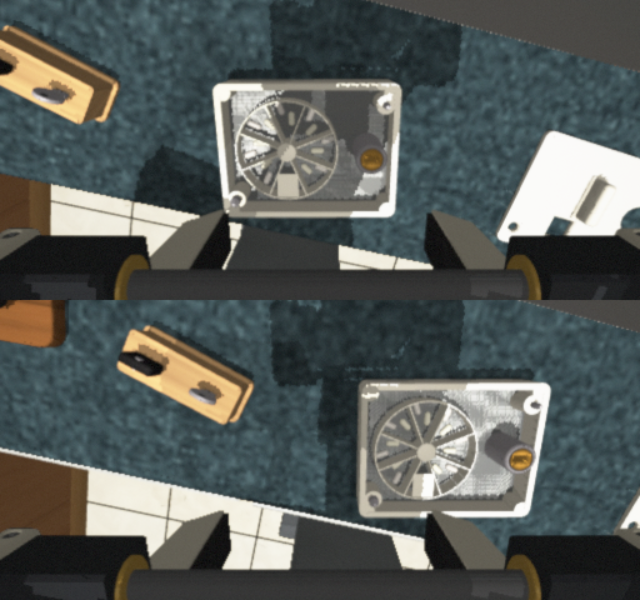

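The black thick-headed key is in the stand's far-left slot (w4 about (112,109)) and the steel door key is at (164,136). The thick pin is at w3 (190,220), the thin pin at (308,143) and the lock at (297,186). I'll measure them from both views.

Run:
```python
from h import *
def brass(fn,c):
    p=load(fn)[0];hsv=cv2.cvtColor(p,cv2.COLOR_RGB2HSV);m=cv2.inRange(hsv,(10,110,60),(30,255,255));k=np.zeros_like(m);u,v=c
    k[v-18:v+18,u-18:u+18]=m[v-18:v+18,u-18:u+18];pts=cv2.findNonZero(k)
    (x,y),r=cv2.minEnclosingCircle(cv2.convexHull(pts));e=cv2.fitEllipse(cv2.convexHull(pts));return e[0],r,e[1]
b3=brass("w3",(297,186));b4=brass("w4",(416,188));print(b3,b4)
print("lock tri",tri("w3",b3[0],"w4",b4[0]),onplane("w3",[b3[0]],62),onplane("w4",[b4[0]],62))
L={}
for f in("w3","w4"):
    C=cloud(f);m=(C[...,2]>37)&(C[...,2]<47)&(abs(C[...,0]-457)<110)&(abs(C[...,1]-12)<120)
    k=cv2.morphologyEx(m.astype(np.uint8),cv2.MORPH_OPEN,np.ones((3,3)))
    c=max(cv2.findContours(k,cv2.RETR_EXTERNAL,cv2.CHAIN_APPROX_NONE)[0],key=cv2.contourArea)
    w=onplane(f,c.reshape(-1,2),42)[:,:2].astype(np.float32);r=cv2.minAreaRect(w);print(f,"rim",r, np.median(C[...,2][m]))
    # pins: points above rim
    m=(C[...,2]>48)&(C[...,2]<60)&(abs(C[...,0]-457)<110)&(abs(C[...,1]-12)<120)
    n,lab,st,ce=cv2.connectedComponentsWithStats(m.astype(np.uint8))
    for i in range(1,n):
        if st[i,4]>5: P=C[lab==i];print(" hi",st[i,4],ce[i].round(1),P.mean(0).round(1),P[:,2].max().round(1))
    # keys above stand
    m=(C[...,2]>50)&(C[...,2]<75)&(abs(C[...,0]-468)<60)&(C[...,1]>200)
    n,lab,st,ce=cv2.connectedComponentsWithStats(m.astype(np.uint8))
    for i in range(1,n):
        if st[i,4]>15:
            P=C[lab==i];Q=P[P[:,2]>P[:,2].max()-4];print(" key",st[i,4],ce[i].round(1),Q.mean(0).round(1),P[:,2].max().round(1),cv2.minAreaRect(Q[:,:2].astype(np.float32)))
```

```text
((296.9888610839844, 187.41867065429688), 8.569393157958984, (16.343412399291992, 16.978012084960938)) ((416.4255676269531, 187.28515625), 9.300638198852539, (15.524343490600586, 18.44890022277832))
lock tri [471.51866867 -44.77709396  61.30503073] [[471.67660089 -44.65258174  62.        ]] [[471.66738102 -44.35144335  62.        ]]
w3 rim ((457.8858642578125, 14.064369201660156), (136.16464233398438, 175.9234619140625), 13.53248119354248) 41.44910993383013
 hi 24 [309.  144.3] [522.1 -45.9  52.9] 55.9
 hi 99 [292.6 177.5] [480.5 -37.5  56. ] 60.0
 hi 77 [296.8 186.9] [470.8 -45.2  56.6] 60.0
 hi 10 [308.5 187.2] [474.3 -58.3  59.1] 59.7
 hi 48 [187.2 220.9] [395.3  74.4  52.2] 56.4
 key 56 [  2.3 115.1] [474.2 293.5  57.3] 59.8 ((473.6379699707031, 293.1184387207031), (2.1383867263793945, 6.789486885070801), 87.42919921875)
 key 231 [ 37.3 137. ] [460.4 252.   67.8] 70.0 ((460.4352722167969, 252.23202514648438), (16.504758834838867, 4.8987040519714355), 70.63186645507812)
w4 rim ((457.8282470703125, 14.214492797851562), (136.02090454101562, 176.572998046875), 13.33340835571289) 41.34369429242582
 hi 34 [430. 144.] [522.1 -45.5  52.1] 55.8
 hi 187 [407.5 181.6] [474.7 -35.1  55.8] 60.0
 hi 73 [416.4 186.9] [471.1 -47.7  56. ] 59.9
 hi 48 [298.7 221. ] [395.3  75.4  52.1] 56.0
 key 395 [111.3 110.5] [476.9 308.1  69.5] 71.6 ((476.5299987792969, 308.41595458984375), (28.583410263061523, 10.251395225524902), 76.2773666381836)
 key 158 [161.1 136.5] [461.5 253.4  67.6] 69.9 ((461.36724853515625, 253.6143341064453), (15.724702835083008, 3.8828094005584717), 74.87175750732422)
```

```bash
python3 -m crank '[[[1,-0.9,4.8,0,2],[1,-1.8,9.6,0,4],[1,-2.7,14.4,0,6],[1,-3.6,19.2,0,9],[1,-4.5,24,0,12],[1,-5.4,28.8,0,15],[1,-6.3,33.6,3,16.8],[1,-7.2,38.4,6,16.8],[1,-8.1,43.4,9,16.8],[1,-8.1,43.4,12,16.8]]]'
python3 - <<'E'
from h import *
o=bot.get_obs();p=o["tool_pos"];y=o["tcp_rot"][2];d=np.array([468.65,-306.46])-p[:2]
print(p,y,"tx,ty",d@[np.cos(y),np.sin(y)],d@[np.sin(y),-np.cos(y)],"turn",np.degrees(y+.0617),"tz",p[2]-8.5)
E
```

```text
time: 5.3
tool_pos: [470.2, -310.8, 79.8]
tcp_rot: [3.137, -0.005, -0.064]
contact_force: [1.2, 0.0, -0.7]
grip_width: 91.8
finger_force: 0.0
[ 470.21570254 -310.76644351   79.84288434] -0.06369748856968305 tx,ty -1.8366514761518546 -4.1980461572554235 turn -0.11444766466846218 tz 71.3428843423751
```

```bash
python3 -m crank '[[[1,0,0,1,0],[1,0,0,3,0],[1,0,0,5,0],[1,0,0,6.5,0],[1,0,0,7.05,0],[1,0,0,7.05,0],[1,0,0,7.05,0],[0.4,0,0,7.05,0],[0,0,0,7.05,0],[0,0,0,7.05,0]]]'; python3 -m crank '[[[0,0,0,0,0],[0,0,0,0,0],[0,0,0,0,0],[0,0,0,0,0],[0,0,0,0,0],[0,0,0,0,0],[0,0,0,-0.5,0],[0,0,0,-1,0],[0,0,0,-1.5,0],[0,0,0,-1.5,0]]]';python3 - <<'E'
from h import *
o=bot.get_obs();print(o["tool_pos"],o["tcp_rot"],o["contact_force"])
E
```

```text
time: 6.3
tool_pos: [469.3, -306.0, 9.3]
tcp_rot: [3.141, -0.001, -0.061]
contact_force: [-0.7, 0.2, 0.3]
grip_width: 72.5
finger_force: 0.0
time: 7.3
tool_pos: [469.6, -306.3, 24.8]
tcp_rot: [3.14, -0.002, -0.061]
contact_force: [-0.3, -0.1, -0.2]
grip_width: 0.5
finger_force: 0.0
[ 469.60418175 -306.32141716   24.79697481] [ 3.14033071e+00 -1.54934617e-03 -6.12604773e-02] [-0.3393377  -0.05360125 -0.16849023]
```

```bash
python3 -m crank '[[[1,0,0,-2,0],[1,0,0,-4,0],[1,0,0,-6,0],[1,0,0,-8,0],[1,0,0,-8,0],[1,0,0,-8,0],[1,0,0,-8,0],[1,0,0,-8,0],[1,0,0,-8,0],[1,0,0,-8,0]]]';python3 - <<'E'
from h import *
o,p,d=shot("wrist","w5")
print(holes("w5",(150,60,400,300)))
E
```

```text
time: 8.3
tool_pos: [468.9, -305.7, 103.2]
tcp_rot: [-3.141, 0.001, -0.061]
contact_force: [-0.3, 0.2, 0.5]
grip_width: 75.8
finger_force: 0.0
[(274.5, 179.5, 59511.0, 172.6)]
```

View pics/w5.png

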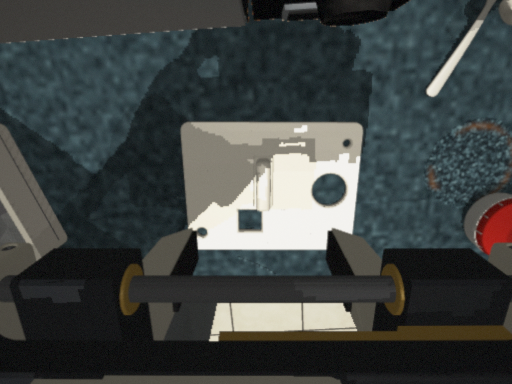

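The cover is still in place: holes at about (202,232), (346,143), (329,190) and (250,220). The fingers hadn't finished closing when I lifted. I'll re-measure it.

Run:
```python
from h import *
H=[]
for c in((202,232),(346,143),(329,190),(250,220)):
    h=holes("w5",(188,126,360,247));q=min(h,key=lambda q:np.hypot(q[0]-c[0],q[1]-c[1]));H.append(q[:2])
t,y,r=fit(HL,onplane("w5",H,4.5));print(H,t,y,r.round(1).tolist());c,s=np.cos(y),np.sin(y);g=t+[9*c-8*s,9*s+8*c]
o=bot.get_obs();p=o["tool_pos"];Y=o["tcp_rot"][2];d=g-p[:2]
print(g,p,Y,d@[np.cos(Y),np.sin(Y)],d@[np.sin(Y),-np.cos(Y)])
```

```text
[(194.7, 236.0), (346.4, 142.8), (328.7, 189.3), (249.4, 219.6)] [ 458.12634048 -311.74257978] -0.05541240593731111 [[-3.1, 6.2], [0.7, -2.3], [0.9, -2.0], [1.5, -1.8]]
[ 467.55559903 -304.25331525] [ 468.94887773 -305.75834312  103.3459317 ] -0.06128228958855031 -1.4828371166519156 -1.4168727938273
```

```bash
python3 - <<'E'
from h import *
t,y,r=fit(HL[1:],onplane("w5",[(346.4,142.8),(328.7,189.3),(249.4,219.6)],4.5));print(t,y,r.round(1).tolist())
t,y,r=fit(HL,onplane("w5",[(202,232),(346.4,142.8),(328.7,189.3),(249.4,219.6)],4.5));print(t,y,r.round(1).tolist())
E
python3 -m crank '[[[1,0,0,2,0],[1,0,0,5,0],[1,0,0,7.5,0],[1,0,0,9,0],[1,0,0,9.5,0],[1,0,0,9.5,0],[0,0,0,9.5,0],[0,0,0,9.5,0],[0,0,0,9.5,0],[0,0,0,9.5,0]]]'; python3 -m crank '[[[0,0,0,0,0],[0,0,0,0,0],[0,0,0,0,0],[0,0,0,0,0],[0,0,0,0,0],[0,0,0,0,0],[0,0,0,0,0],[0,0,0,0,0],[0,0,0,0,0],[0,0,0,0,0]]]'
```

```text
[ 459.44378098 -313.7828432 ] -0.0630067200606566 [[-0.1, 0.0], [0.1, -0.0], [0.0, -0.0]]
[ 459.22636239 -313.89863414] -0.058886541119619634 [[-0.2, -0.3], [-0.2, -0.0], [0.0, 0.1], [0.3, 0.2]]
time: 9.35
tool_pos: [469.3, -306.1, 9.3]
tcp_rot: [3.141, -0.001, -0.061]
contact_force: [-0.4, -0.2, 1.3]
grip_width: 64.4
finger_force: 0.0
time: 10.35
tool_pos: [469.1, -305.9, 8.7]
tcp_rot: [3.141, -0.0, -0.061]
contact_force: [-0.3, 0.6, -1.1]
grip_width: 0.5
finger_force: 0.0
```

Run:
```python
from h import *
o,p,d=shot("wrist","w6");print(o["grip_width"],o["finger_force"],o["contact_force"],o["tool_pos"])
o,p,d=shot("side","s6")
a=cv2.imread("pics/w6.png");b=cv2.resize(cv2.imread("pics/s6.png")[120:220,260:400],None,fx=3.5,fy=3)
cv2.imwrite("pics/c6.png",np.vstack([a[90:330],cv2.resize(b,(512,340))]))
```

```text
0.5366820628716421 0.0 [-0.27655038  0.58899111 -1.14721892] [ 469.07664926 -305.88551975    8.744296  ]
```

View pics/c6.png

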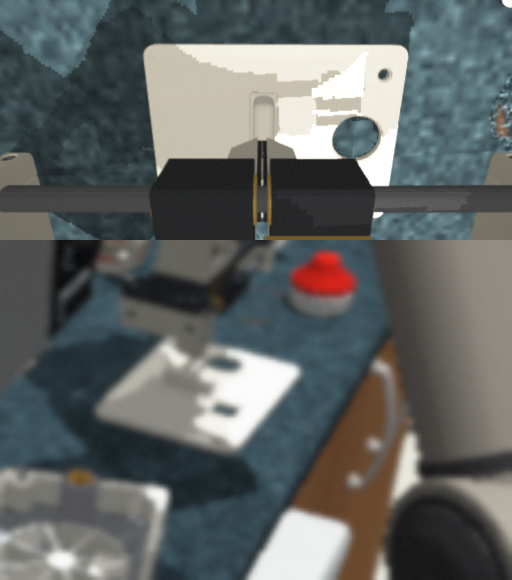

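The fingers read as shut with part of the ridge visible beyond them, at composite (262,92–140). I'll check numerically where the fingertips and the cover are.

Run:
```python
from h import *
C=cloud("w6");d=load("w6")[1]
for v in range(180,262,5): print(v,[tuple(int(x) if np.isfinite(x) else 0 for x in C[v,u]) for u in(236,250,262,274,288)])
h=holes("w6",(300,140,400,250));print(h)
print(onplane("w6",[q[:2] for q in h],4.5).round(1).tolist())
y=-.0617;c,s=np.cos(y),np.sin(y)
for a,b in HL: print(459.2+a*c-b*s,-313.9+a*s+b*c)
```

```text
180 [(497, -289, 4), (497, -299, 5), (497, -307, 6), (496, -315, 5), (552, -310, 204)]
185 [(494, -289, 5), (493, -299, 6), (494, -307, 8), (493, -315, 7), (492, -325, 6)]
190 [(491, -289, 7), (490, -298, 8), (493, -307, 18), (489, -315, 7), (488, -325, 5)]
195 [(487, -288, 6), (487, -298, 7), (492, -307, 26), (485, -315, 7), (484, -325, 5)]
200 [(483, -288, 6), (483, -298, 8), (489, -307, 26), (488, -314, 24), (480, -325, 4)]
205 [(479, -288, 6), (479, -298, 7), (486, -306, 27), (478, -314, 8), (477, -324, 6)]
210 [(475, -287, 6), (475, -297, 7), (483, -306, 27), (474, -314, 7), (473, -324, 5)]
215 [(472, -287, 7), (472, -297, 9), (479, -306, 27), (470, -314, 6), (470, -324, 6)]
220 [(467, -287, 4), (468, -297, 7), (476, -306, 27), (467, -314, 8), (465, -324, 5)]
225 [(464, -286, 5), (464, -297, 8), (473, -306, 28), (464, -314, 9), (461, -324, 5)]
230 [(460, -286, 5), (479, -299, 48), (478, -306, 46), (479, -313, 49), (458, -324, 5)]
235 [(480, -292, 56), (480, -300, 55), (478, -306, 53), (478, -313, 54), (453, -324, 5)]
240 [(480, -292, 62), (479, -300, 61), (477, -306, 58), (479, -312, 61), (478, -320, 61)]
245 [(480, -293, 67), (479, -300, 66), (478, -306, 65), (479, -312, 66), (478, -319, 67)]
250 [(505, -299, 118), (505, -304, 118), (477, -306, 69), (504, -311, 118), (504, -316, 118)]
255 [(505, -299, 121), (505, -304, 122), (478, -306, 74), (504, -311, 121), (504, -316, 121)]
260 [(505, -300, 124), (505, -304, 125), (478, -306, 79), (504, -311, 124), (504, -315, 124)]
[(397.2, 239.7, 56.0, 9.5), (354.8, 225.7, 1259.5, 41.7), (382.5, 163.9, 45.5, 5.0)]
[[444.7, -404.7, 4.5], [457.9, -372.9, 4.5], [502.8, -390.1, 4.5]]
415.8542400138233 -237.0810889739983
502.5457599861767 -390.71891102600165
455.5003484040796 -373.78582952643137
426.621235520193 -289.8453932692869
```

Run:
```python
from h import *
for f,tz in(("w1",188.7),("w2",119.7),("w3",199.35),("w5",103.3),("w6",8.7)):
    p,d,K,D,W=load(f);z=np.load(f"pics/{f}.npz");C=cloud(f)
    Ti=None;c=bot.calibration("wrist");T=np.array(c["tool_from_camera"])
    P=(C.reshape(-1,3)-W[:3,3])@W[:3,:3];P=P@T[:3,:3].T+T[:3,3]   # tool coords
    P=P.reshape(384,512,3);m=(abs(P[...,0])<12)&(abs(P[...,1])<75)&(P[...,2]<3 if f!="w6" else P[...,2]<-15)&(P[...,2]>-90)
    q=P[m];print(f,len(q),np.percentile(q[:,2],[95,99,100]).round(1),q[q[:,2]>np.percentile(q[:,2],97)].mean(0).round(1))
```

```text
w1 4764 [-42.2 -38.3 -36.2] [  3.7   0.8 -38.8]
w2 4755 [-42.1 -38.4 -36.3] [  3.3  -0.6 -38.8]
w3 4761 [-42.1 -38.4 -36.3] [  3.4   0.1 -38.8]
w5 4354 [-42.4 -38.3 -36. ] [  4.3   2.5 -39. ]
w6 1808 [-18.  -16.2 -15.1] [  6.2   1.5 -16.5]
```

The fingers physically end about 36 mm short of the reported TCP (the wrist depth shows this consistently in every view), so both closings were above the ridge. I'll open, go down 33 mm further while watching the force, and close.

```bash
python3 -m crank '[[[1,0,0,0,0],[1,0,0,0,0],[1,0,0,0,0],[1,0,0,0,0],[1,0,0,0.5,0],[1,0,0,1,0],[1,0,0,1.7,0],[1,0,0,2.4,0],[1,0,0,2.9,0],[1,0,0,3.3,0]]]'; python3 -m crank '[[[1,0,0,0,0],[0,0,0,0,0],[0,0,0,0,0],[0,0,0,0,0],[0,0,0,0,0],[0,0,0,0,0],[0,0,0,0,0],[0,0,0,0,0],[0,0,0,0,0],[0,0,0,0,0]]]'
```

```text
time: 11.45
tool_pos: [468.8, -305.7, -25.1]
tcp_rot: [-3.141, 0.001, -0.061]
contact_force: [-0.4, -0.6, 0.1]
grip_width: 75.7
finger_force: 0.0
time: 12.45
tool_pos: [469.0, -305.8, -24.3]
tcp_rot: [3.142, 0.0, -0.061]
contact_force: [0.3, 0.7, -0.1]
grip_width: 20.8
finger_force: 0.0
```

```bash
python3 -m crank '[[[0,0,0,0,0],[0,0,0,0,0],[0,0,0,0,0],[0,0,0,0,0],[0,0,0,0,0],[0,0,0,-0.3,0],[0,0,0,-0.6,0],[0,0,0,-1,0],[0,0,0,-1.5,0],[0,0,0,-2,0]]]'
python3 - <<'E'
from h import *
o=bot.get_obs();print(o)
E
```

```text
time: 13.45
tool_pos: [469.1, -305.8, -3.8]
tcp_rot: [3.141, -0.0, -0.061]
contact_force: [-0.1, 0.6, -2.0]
grip_width: 13.7
finger_force: 30.0
{'time': 13.45, 'joint_positions': array([-7.14619973e-01,  6.24672212e-01,  1.65223207e+00, -2.29158419e-05,
        8.64538737e-01,  9.17482282e-01]), 'dq': array([ 0.00045855, -0.0757079 , -0.03471353,  0.00010944,  0.10823234,
        0.00033652]), 'tau': array([ 3.95973373e-03, -5.11811650e+01, -1.84499520e+01,  4.75732342e-02,
       -1.75455711e-01, -8.91792274e-05]), 'tool_pos': array([ 469.09470235, -305.84572396,   -3.76974243]), 'tcp_rot': array([ 3.14148786e+00, -1.08220605e-04, -6.12910511e-02]), 'contact_force': array([-0.14922107,  0.55905461, -2.01483363]), 'moment': array([ 0.12055912, -0.00133833, -0.04262038]), 'finger_force': 29.999635219573975, 'grip_width': 13.677231971643565}
```

Now it is held (13.7 mm, 30 N, 2 N weight). I lift and carry it over the dispenser.

```bash
python3 -m crank '[[[0,0,0,-2.5,0],[0,0,0,-5,0],[0,0,-1,-7,0],[0,-0.4,-4,-8.4,-1],[0,-0.7,-8,-8.4,-4],[0,-1,-12,-8.4,-7],[0,-1.4,-16,-8.4,-10],[0,-1.7,-20,-8.4,-13],[0,-2,-24,-8.4,-15.5],[0,-2.3,-28,-8.4,-16.9]]]'; python3 -m crank '[[[0,0.5,-2.6,0,0],[0,1,-4.2,0,0],[0,1,-4.2,0,0],[0,1,-4.2,0,0],[0,1,-4.2,0,0],[0,1,-4.2,0,0],[0,1,-4.2,0,0],[0,1,-4.2,0,0],[0,1,-4.2,0,0],[0,1,-4.2,0,0]]]'
python3 - <<'E'
from h import *
o,p,d=shot("wrist","w7");p=o["tool_pos"];y=o["tcp_rot"][2];D=np.array([465.15,24.1])-p[:2]
print(p,y,D@[np.cos(y),np.sin(y)],D@[np.sin(y),-np.cos(y)],np.degrees(y-.2344))
E
```

```text
time: 14.45
tool_pos: [463.1, -23.4, 80.3]
tcp_rot: [3.141, -0.001, 0.235]
contact_force: [0.0, 0.1, -1.7]
grip_width: 13.6
finger_force: 30.0
time: 15.45
tool_pos: [463.3, 18.1, 79.7]
tcp_rot: [3.141, 0.0, 0.234]
contact_force: [-0.0, -0.1, -1.9]
grip_width: 13.9
finger_force: 30.0
[463.25494405  18.08519905  79.67886112] 0.2335060656036272 3.2353901409840287 -5.413069193732363 -0.051218668073736776
```

View pics/w7.png

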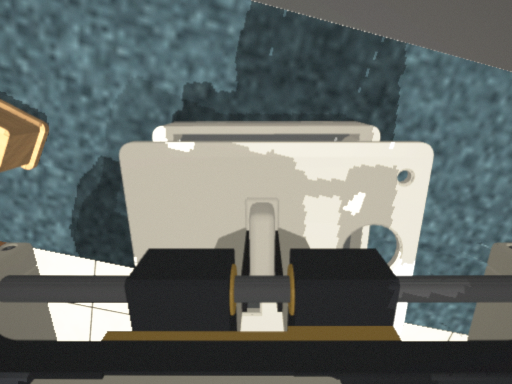

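The cover hangs level over the dispenser, with the thin-pin hole at (405,177). The hole gives me a check on how the cover sits in the grip.

Run:
```python
from h import *
C=cloud("w7");h=[q for q in holes("w7",(385,160,425,195),120)];print(h)
y=.2335;t=np.array([463.25,18.09]);c,s=np.cos(y),np.sin(y)
def loc(P): d=P[...,:2]-t;return np.stack([d@[c,s],d@[-s,c]],-1)+[9.4,8]
for z in(107,108.5,110): print(z,loc(onplane("w7",[q[:2] for q in h],z)))
m=(abs(C[...,2]-110)<5);m[252:]=False;k=m.astype(np.uint8);v,u=np.where(m);print(np.median(C[m][:,2]))
A=np.c_[C[m][:,:2]-t,np.ones(m.sum())];print("tilt",np.linalg.lstsq(A,C[m][:,2],rcond=None)[0])
for row in(180,210,240):
    us=np.where(m[row])[0];print(row,loc(onplane("w7",[(us[0],row),(us[-1],row)],110)).round(1).tolist())
for col in(160,200,330,380):
    vs=np.where(m[:,col])[0];print(col,loc(onplane("w7",[(col,vs[0])],110)).round(1).tolist())
```

```text
[(402.4, 175.4, 58.0, 5.7)]
107 [[ 48.56664801 -73.335713  ]]
108.5 [[ 48.96006809 -72.60793714]]
110 [[ 49.35348816 -71.88016128]]
109.68356001497767
tilt [-1.40719557e-03  1.48921014e-03  1.09725456e+02]
180 [[46.5, 88.3], [46.7, -87.0]]
210 [[28.0, 88.0], [28.2, -87.2]]
240 [[8.4, 88.3], [8.6, -87.4]]
160 [[68.7, 64.2]]
200 [[68.7, 42.2]]
330 [[68.8, -29.2]]
380 [[68.9, -56.7]]
```

```bash
python3 -m crank '[[[0,0.28,-0.5,0,0],[0,0.28,-0.5,0,0],[0,0.28,-0.5,0.7,0],[0,0.28,-0.5,1.7,0],[0,0.28,-0.5,2.7,0],[0,0.28,-0.5,3.7,0],[0,0.28,-0.5,4.3,0],[0,0.28,-0.5,4.7,0],[0,0.28,-0.5,4.7,0],[0,0.28,-0.5,4.7,0]]]';  python3 -m crank '[[[0,0,0,0.1,0],[0,0,0,0.2,0],[0,0,0,0.3,0],[0,0,0,0.4,0],[0,0,0,0.5,0],[0,0,0,0.6,0],[0,0,0,0.7,0],[0,0,0,0.7,0],[0,0,0,0.7,0],[0,0,0,0.7,0]]]'
python3 - <<'E'
from h import *
o=bot.get_obs();print(o["tool_pos"],o["contact_force"],o["moment"])
E
```

```text
time: 16.5
tool_pos: [465.0, 23.7, 32.8]
tcp_rot: [3.141, -0.0, 0.234]
contact_force: [0.2, 0.3, -1.9]
grip_width: 13.6
finger_force: 30.0
time: 17.5
tool_pos: [464.8, 23.7, 25.7]
tcp_rot: [3.142, -0.0, 0.234]
contact_force: [0.1, 0.5, -1.4]
grip_width: 13.8
finger_force: 30.0
[464.83687745  23.72064897  25.71050828] [ 0.06836905  0.50641648 -1.37527832] [-0.02090837 -0.02333519 -0.02153071]
```

```bash
python3 -m crank '[[[0,0,0,0.1,0],[0,0,0,0.2,0],[0,0,0,0.3,0],[0,0,0,0.4,0],[0,0,0,0.5,0],[0,0,0,0.6,0],[0,0,0,0.6,0],[0,0,0,0.6,0],[0,0,0,0.6,0],[0,0,0,0.6,0]]]'
```

```text
time: 18.5
tool_pos: [464.9, 23.7, 19.7]
tcp_rot: [3.141, -0.0, 0.234]
contact_force: [-0.3, -0.8, -0.8]
grip_width: 13.9
finger_force: 30.0
```

```bash
python3 -m crank '[[[0,0,0,0.1,0],[0,0,0,0.2,0],[0,0,0,0.25,0],[0,0,0,0.25,0],[0,0,0,0.25,0],[0,0,0,0.25,0],[0,0,0,0.25,0],[0,0,0,0.25,0],[0,0,0,0.25,0],[0,0,0,0.25,0]]]'
```

```text
time: 19.5
tool_pos: [464.9, 23.7, 17.7]
tcp_rot: [3.141, -0.0, 0.234]
contact_force: [-1.5, 0.0, 6.4]
grip_width: 13.8
finger_force: 30.0
```

```bash
python3 -m crank '[[[0.3,0,0,0,0],[0.3,0,0,0,0],[0.3,0,0,0,0],[0.3,0,0,0,0],[0.3,0,0,0,0],[0.3,0,0,0,0],[0.3,0,0,-1,0],[0.3,0,0,-3,0],[0.3,0,0,-6,0],[0.3,0,0,-10,0]]]'; python3 -m crank '[[[1,0,-4,-4,0],[1,0,-8,-8,0],[1,0,-12,-8,0],[1,0,-12,-8,0],[1,0,-12,-8,0],[1,0,-12,-8,0],[1,0,-12,-8,0],[1,0,-12,-8,0],[1,0,-12,-8,0],[1,0,-12,-8,0]]]'
python3 - <<'E'
from h import *
o,p,d=shot("wrist","w8");print(o["tool_pos"],o["tcp_rot"])
C=cloud("w8")
m=(C[...,2]>35)&(C[...,2]<60)&(abs(C[...,0]-457)<95)&(abs(C[...,1]-14)<105)
k=cv2.morphologyEx(m.astype(np.uint8),cv2.MORPH_OPEN,np.ones((3,3)));c=max(cv2.findContours(k,cv2.RETR_EXTERNAL,cv2.CHAIN_APPROX_NONE)[0],key=cv2.contourArea)
print(cv2.minAreaRect(onplane("w8",c.reshape(-1,2),48)[:,:2].astype(np.float32)))
y=.2344;co,s=np.cos(y),np.sin(y);d=C[...,:2]-[457.86,14.14];X=d@[co,s];Y=d@[-s,co]
for a,b in[(58,40),(58,-40),(0,80),(-58,0),(-58,-60),(-10,-84),(60,80),(-60,82),(60,-60)]:
    n=(abs(X-a)<4)&(abs(Y-b)<4);print(a,b,n.sum(),np.median(C[n][:,2]) if n.sum() else None)
E
```

```text
time: 20.5
tool_pos: [463.7, 23.8, 117.9]
tcp_rot: [-3.141, 0.003, 0.234]
contact_force: [1.3, -1.0, -0.5]
grip_width: 27.8
finger_force: 0.0
time: 21.5
tool_pos: [437.1, 140.0, 197.0]
tcp_rot: [3.142, 0.0, 0.233]
contact_force: [0.4, 0.3, 0.5]
grip_width: 91.8
finger_force: 0.0
[437.11671001 139.97399343 196.99664593] [3.1415394e+00 4.5895153e-04 2.3267118e-01]
((458.3657531738281, 14.970504760742188), (134.8713836669922, 177.2342529296875), 13.368799209594727)
58 40 51 47.57594806498099
58 -40 51 47.67141731656824
0 80 368 280.6645196042275
-58 0 38 47.55284840937847
-58 -60 36 47.54352601830729
-10 -84 34 47.542738818397424
60 80 49 47.54783332098668
-60 82 36 47.40989980804497
60 -60 53 47.735766406185064
```

View pics/w8.png

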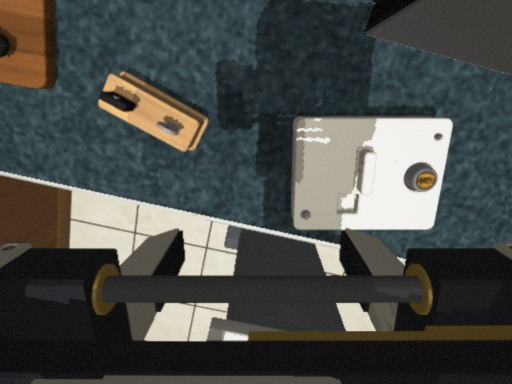

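The cover is flush: its top reads 47.5 mm at all the points around it, and the holes are filled by the pins at (438,137) and (306,214). Now to the key, at about (117,100) with the black head.

```bash
python3 -m crank '[[[1,0.9,-2,0.5,-7],[1,1.8,-4,1,-14],[1,2.7,-6,1.5,-21],[1,3.6,-8,2,-28],[1,4.5,-10,2.5,-35],[1,5.5,-12,3,-42],[1,6.5,-14,3.5,-49],[1,7.7,-15.5,4.2,-56],[1,7.7,-15.5,4.7,-61.7],[1,7.7,-15.5,4.7,-61.7]]]'; python3 -m crank '[[[1,0,0,0,0],[1,0,0,0,0],[1,0,0,0,0],[1,0,0,0,0],[1,0,0,0,0],[1,0,0,0,0],[1,0,0,0,0],[1,0,0,0,0],[1,0,0,0,0],[1,0,0,0,0]]]';cat > k.py <<'E'
from h import *
import sys
fn=sys.argv[1];o,p,d=shot("wrist",fn);t=o["tool_pos"];Y=o["tcp_rot"][2];print(t,o["tcp_rot"])
C=cloud(fn);m=(C[...,2]>35)&(C[...,2]<45)&(abs(C[...,0]-468)<70)&(abs(C[...,1]-275)<90)
c=cv2.convexHull(cv2.findNonZero(cv2.morphologyEx(m.astype(np.uint8),cv2.MORPH_OPEN,np.ones((3,3))))).reshape(-1,2)
r=cv2.minAreaRect(onplane(fn,c,40)[:,:2].astype(np.float32));print("stand",r,np.median(C[m][:,2]))
m=(C[...,2]>62)&(C[...,2]<76)&(abs(C[...,0]-476)<30)&(abs(C[...,1]-308)<30)
k=cv2.morphologyEx(m.astype(np.uint8),cv2.MORPH_OPEN,np.ones((3,3)));c=max(cv2.findContours(k,cv2.RETR_EXTERNAL,cv2.CHAIN_APPROX_NONE)[0],key=cv2.contourArea).reshape(-1,2)
zt=np.median(C[k>0][:,2]);r=cv2.minAreaRect(onplane(fn,c,70)[:,:2].astype(np.float32));print("head",r,zt,c.mean(0))
g=np.array(r[0])-t[:2];print("tool shift",g@[np.cos(Y),np.sin(Y)],g@[np.sin(Y),-np.cos(Y)],"yaw deg",np.degrees(Y))
E
python3 k.py w9
```

```text
time: 22.55
tool_pos: [475.5, 309.2, 149.0]
tcp_rot: [-3.14, 0.002, 1.312]
contact_force: [0.1, -0.2, 0.6]
grip_width: 91.5
finger_force: 0.0
time: 23.55
tool_pos: [476.0, 309.1, 150.1]
tcp_rot: [3.142, 0.0, 1.311]
contact_force: [-0.7, -1.0, 0.2]
grip_width: 91.8
finger_force: 0.0
[476.038001   309.08095427 150.13769886] [3.14158648e+00 1.32217609e-04 1.31052119e+00]
stand ((468.95159912109375, 281.85406494140625), (110.5127182006836, 39.76668167114258), 74.09054565429688) 39.517114114345645
head ((477.1951599121094, 310.4801025390625), (30.05055046081543, 9.629521369934082), 74.91307830810547) 68.97951153362322 [262.88311688 184.45454545]
tool shift 1.6498145695212598 0.7581190639829891 yaw deg 75.08733301014594
```

```bash
python3 -m crank '[[[1,0.12,0.1,2,0],[1,0.12,0.1,5,0],[1,0.12,0.1,8,0],[1,0.12,0.1,10.5,0],[1,0.12,0.1,12.5,0],[1,0.12,0.1,13.5,0],[1,0.12,0.1,14,0],[1,0.12,0.1,14,0],[0,0.12,0.1,14,0],[0,0.12,0.1,14,0]]]'; python3 -m crank '[[[0,0,0,0,0],[0,0,0,0,0],[0,0,0,0,0],[0,0,0,0,0],[0,0,0,0,0],[0,0,0,0,0],[0,0,0,0,0],[0,0,0,0,0],[0,0,0,0,0],[0,0,0,0,0]]]'; python3 -m crank '[[[0,0,0,0,0],[0,0,0,0,0],[0,0,0,0,0],[0,0,0,0,0],[0,0,0,0,0],[0,0,0,0,0],[0,0,0,0,0],[0,0,0,0,0],[0,0,0,0,0],[0,0,0,0,0]]]'
```

```text
time: 24.6
tool_pos: [478.0, 310.3, 11.2]
tcp_rot: [3.14, -0.001, 1.311]
contact_force: [-0.5, 0.0, 1.5]
grip_width: 80.4
finger_force: 0.0
time: 25.6
tool_pos: [477.3, 310.0, 10.2]
tcp_rot: [3.142, 0.0, 1.311]
contact_force: [0.1, 0.4, -0.2]
grip_width: 9.8
finger_force: 30.0
time: 26.6
tool_pos: [477.3, 310.0, 10.2]
tcp_rot: [3.142, 0.0, 1.311]
contact_force: [0.4, 0.1, -0.6]
grip_width: 9.6
finger_force: 30.0
```

Gripped (9.7 mm, 30 N). I lift it straight out and carry it over the lock.

```bash
python3 -m crank '[[[0,0,0,-1,0],[0,0,0,-2.5,0],[0,0,0,-4.5,0],[0,0,0,-7,0],[0,-1,0.25,-8.5,0],[0,-4,1,-9,-4],[0,-8,2,-9,-8],[0,-12,3,-9,-12],[0,-16,4,-9,-16],[0,-20,5,-9,-20]]]'
python3 - <<'E'
from h import *
o=bot.get_obs();print(o["grip_width"],o["contact_force"])
t=np.array([477.3,310.0]);Y=1.311;x=np.array([np.cos(Y),np.sin(Y)]);y=np.array([np.sin(Y),-np.cos(Y)])
c=t-200*x+50*y;Y2=Y+np.radians(20);x=np.array([np.cos(Y2),np.sin(Y2)]);y=np.array([np.sin(Y2),-np.cos(Y2)]);d=np.array([471.6,-44.5])-c
print("next",d@x,d@y,np.degrees(Y2-1.805))
E
```

```text
time: 27.6
tool_pos: [473.6, 101.8, 100.7]
tcp_rot: [3.141, 0.0, 1.663]
contact_force: [0.2, -0.4, 0.2]
grip_width: 10.1
finger_force: 30.0
10.118583019854295 [ 0.15336055 -0.40685563  0.20520583]
next -147.5407319990948 -15.861937052446958 -8.304115079462665
```

```bash
python3 -m crank '[[[0,-4,-0.4,0,-4],[0,-8,-0.8,0,-8.3],[0,-12,-1.3,0,-8.3],[0,-14.75,-1.6,0,-8.3],[0,-14.75,-1.6,0,-8.3],[0,-14.75,-1.6,0,-8.3],[0,-14.75,-1.6,0,-8.3],[0,-14.75,-1.6,0,-8.3],[0,-14.75,-1.6,0,-8.3],[0,-14.75,-1.6,0,-8.3]]]'
python3 - <<'E'
from h import *
o,p,d=shot("wrist","w10");t=o["tool_pos"];Y=o["tcp_rot"][2];print(t,o["tcp_rot"])
D=np.array([471.6,-44.5])-t[:2];print("to lock",D@[np.cos(Y),np.sin(Y)],D@[np.sin(Y),-np.cos(Y)],np.degrees(Y-1.805))
C=cloud("w10");T=np.array(bot.calibration("wrist")["tool_from_camera"]);W=np.load("pics/w10.npz")["W"]
P=((C.reshape(-1,3)-W[:3,3])@W[:3,:3])@T[:3,:3].T+T[:3,3];P=P.reshape(384,512,3)
g=cv2.cvtColor(p,cv2.COLOR_RGB2GRAY)
a=cv2.resize(p[130:300,180:340,::-1],None,fx=3.5,fy=3.5);cv2.imwrite("pics/w10c.png",a)
E
```

```text
time: 28.6
tool_pos: [471.3, -43.8, 100.2]
tcp_rot: [-3.141, 0.0, 1.806]
contact_force: [-0.3, 0.6, -0.6]
grip_width: 9.6
finger_force: 30.0
[471.30792284 -43.8374885  100.19691103] [-3.14149398e+00  7.45689549e-06  1.80570274e+00]
to lock -0.7122979059252758 0.1298547374665871 0.040264045025774936
```

View pics/w10c.png

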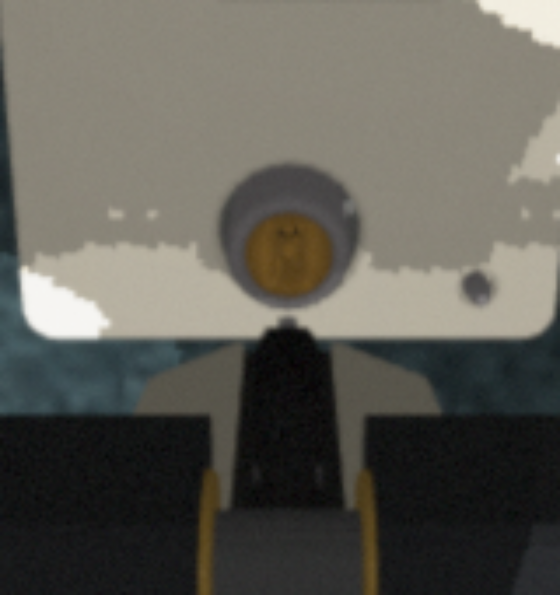

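The key is held upright: tip at crop (287,322), lined up with the brass keyway at (289,250). Lowering it to the mouth and in.

```bash
python3 -m crank '[[[0,-0.07,0,0.8,0],[0,-0.07,0,1.8,0],[0,-0.07,0,2.8,0],[0,-0.07,0,3.5,0],[0,-0.07,0,3.8,0],[0,-0.07,0,4.1,0],[0,-0.07,0,4.4,0],[0,-0.07,0,4.7,0],[0,-0.07,0,5,0],[0,-0.07,0,5,0]]]'
```

```text
time: 29.65
tool_pos: [471.3, -45.1, 49.9]
tcp_rot: [-3.141, -0.0, 1.804]
contact_force: [-0.4, 0.8, -0.8]
grip_width: 9.6
finger_force: 30.0
```

```bash
python3 -m crank '[[[0,0,0,0.2,0],[0,0,0,0.4,0],[0,0,0,0.6,0],[0,0,0,0.8,0],[0,0,0,1,0],[0,0,0,1.2,0],[0,0,0,1.4,0],[0,0,0,1.5,0],[0,0,0,1.5,0],[0,0,0,1.5,0]]]'
```

```text
time: 30.65
tool_pos: [472.2, -44.7, 35.8]
tcp_rot: [3.14, -0.0, 1.804]
contact_force: [0.2, 4.6, 4.3]
grip_width: 9.6
finger_force: 30.0
```

```bash
python3 -m crank '[[[0,0,0,0.1,0],[0,0,0,0.2,1],[0,0,0,0.3,-1],[0,0,0,0.35,1],[0,0,0,0.4,-1],[0,0,0,0.4,0],[0,0,0,0.4,0],[0,0,0,0.4,0],[0,0,0,0.4,0],[0,0,0,0.4,0]]]'
```

```text
time: 31.65
tool_pos: [472.3, -44.7, 32.0]
tcp_rot: [3.14, 0.0, 1.804]
contact_force: [0.1, 4.1, 7.9]
grip_width: 9.7
finger_force: 30.0
```

```bash
python3 -m crank '[[[0,0.03,0,0.05,0],[0,0.05,0,0.1,1],[0,0.05,0,0.15,-1],[0,0.05,0,0.15,1],[0,0.05,0,0.15,-1],[0,0.05,0,0.15,0],[0,0.05,0,0.15,0],[0,0.05,0,0.15,0],[0,0.05,0,0.15,0],[0,0.05,0,0.15,0]]]'
```

```text
time: 32.65
tool_pos: [472.6, -44.5, 31.7]
tcp_rot: [3.138, 0.001, 1.805]
contact_force: [-3.0, 3.7, 20.3]
grip_width: 10.1
finger_force: 30.0
```

```bash
cat > s.py <<'E'
from h import *
import sys
for f in sys.argv[1:]:
    import os
    if not os.path.exists(f"pics/{f}.npz"): shot("wrist",f)
    C=cloud(f);z=np.load(f"pics/{f}.npz");T=np.array(bot.calibration("wrist")["tool_from_camera"]);W=z["W"]
    P=(((C.reshape(-1,3)-W[:3,3])@W[:3,:3])@T[:3,:3].T+T[:3,3]).reshape(384,512,3)
    q=P[222:290,252:272];g=cv2.cvtColor(z["p"],cv2.COLOR_RGB2GRAY)[222:290,252:272]
    m=(g<50)&(q[...,0]>8)&(q[...,0]<22)&(q[...,2]>-75)&(q[...,2]<-20);k=q[m]
    print(f,m.sum(),k.mean(0).round(1),np.percentile(k[:,2],[1,5,50,95,99]).round(1))
E
python3 s.py w10 w11; python3 -m crank '[[[0,0,0,0,3],[0,0,0,0,6],[0,0,0,0,9],[0,0,0,0,12],[0,0,0,0,15],[0,0,0,0,18],[0,0,0,0,20],[0,0,0,0,20],[0,0,0,0,20],[0,0,0,0,20]]]'
python3 - <<'E'
from h import *
print(bot.get_obs()["moment"])
E
```

```text
w10 528 [ 12.3  -0.4 -52.3] [-60.5 -59.8 -54.9 -39.3 -38. ]
w11 524 [ 12.3  -0.4 -52.3] [-60.4 -59.7 -54.8 -39.5 -37.2]
time: 33.7
tool_pos: [472.8, -44.7, 31.7]
tcp_rot: [3.138, 0.0, 1.456]
contact_force: [-3.0, 2.1, 20.1]
grip_width: 9.7
finger_force: 30.0
[ 0.54351729  0.49807265 -0.0063833 ]
```

There is no slip in the grip, and the plug turns, so the key is home. Continuing clockwise.

```bash
python3 -m crank '[[[0,0,0,0,8],[0,0,0,0,16],[0,0,0,0,24],[0,0,0,0,32],[0,0,0,0,40],[0,0,0,0,48],[0,0,0,0,56],[0,0,0,0,62],[0,0,0,0,66],[0,0,0,0,66]]]'; python3 -c "
from h import *
o=bot.get_obs();print(o['moment'],o['joint_positions'][5])"; python3 -m crank '[[[0,0,0,0,2],[0,0,0,0,4],[0,0,0,0,6],[0,0,0,0,6],[0,0,0,0,6],[0,0,0,0,6],[0,0,0,0,6],[0,0,0,0,6],[0,0,0,0,6],[0,0,0,0,6]]]'; python3 -c "
from h import *
o=bot.get_obs();print(o['moment'],o['tcp_rot'])"
```

```text
time: 34.7
tool_pos: [472.9, -45.0, 31.7]
tcp_rot: [3.139, -0.003, 0.302]
contact_force: [-3.1, 2.9, 18.4]
grip_width: 9.5
finger_force: 30.0
[0.35769578 0.57915554 0.00441336] 1.012762889934342
time: 35.7
tool_pos: [473.0, -45.1, 31.7]
tcp_rot: [3.139, -0.004, 0.199]
contact_force: [-2.9, 1.8, 18.7]
grip_width: 9.9
finger_force: 30.0
[0.25992992 0.57889693 0.03844931] [ 3.13946948 -0.00372729  0.19922271]
```

```bash
for i in 1; do python3 -m crank '[[[0,0,0,0,1.5],[0,0,0,0,3],[0,0,0,0,4],[0,0,0,0,4],[0,0,0,0,4],[0,0,0,0,4],[0,0,0,0,4],[0,0,0,0,4],[0,0,0,0,4],[0,0,0,0,4]]]'; done; python3 -c "
from h import *
o=bot.get_obs();print(o['moment'],o['tcp_rot'])"
```

```text
time: 36.7
tool_pos: [472.9, -45.2, 31.8]
tcp_rot: [3.14, -0.004, 0.129]
contact_force: [-3.2, 1.2, 18.8]
grip_width: 9.4
finger_force: 30.0
[0.2144644  0.52321643 0.10214188] [ 3.13965694 -0.00383691  0.12944334]
```

```bash
python3 -m crank '[[[0,0,0,0,0],[0,0,0,0,0],[0,0,0,0,0],[0,0,0,0,0],[0,0,0,0,0],[0,0,0,0,0],[0,0,0,0,0],[0,0,0,0,0],[0,0,0,0,0],[0,0,0,0,0]]]'; python3 s.py w12
python3 - <<'E'
from h import *
C=cloud("w12");y=.2344;co,s=np.cos(y),np.sin(y);d=C[...,:2]-[457.86,14.14];X=d@[co,s];Y=d@[-s,co]
for a,b in[(58,40),(58,-40),(60,75),(60,-60),(30,-78),(-50,60)]:
    n=(abs(X-a)<5)&(abs(Y-b)<5)&(C[...,2]<60)&(C[...,2]>30);print(a,b,n.sum(),np.median(C[n][:,2]) if n.sum() else None)
E
```

```text
time: 37.7
tool_pos: [473.0, -45.2, 31.8]
tcp_rot: [3.14, -0.004, 0.129]
contact_force: [-3.0, 1.7, 18.7]
grip_width: 9.3
finger_force: 30.0
w12 490 [ 11.8  -0.3 -52.2] [-60.4 -59.9 -54.1 -39.8 -38. ]
58 40 266 47.92036241029072
58 -40 278 47.77015337193349
60 75 258 47.9441433963877
60 -60 281 47.66579381021984
30 -78 241 47.748881018664264
-50 60 152 47.93298118020127
```

```bash
python3 -c "
from plant import bot
print(bot.close_job())"
```

```text
the job is handed in; nothing more can be done
None
```

I handed the job in at about 38 s: cover flush and released, key fully home, turned about 1.5 rad to the stop and still held; the door key, glass, jar and lemon weren't re-measured at the end, and no verdict came back.

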